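# Clamp a mould in the vise with its T-handled key

### The arm

A 6-joint arm with a two-finger parallel gripper is mounted at the origin on a cart in front of the work surface, level with it; the furniture and walls round the work are solid. World frame = base frame: x ahead of the robot, y to its left, z up, the work surface at z = 0. Lengths are in m, angles in rad, forces in N, time in s.
With the tool pointing down it reaches from about 0.225 to 0.725 m from the base axis. Payload 3.1 kg.
Tool frame: the origin (TCP) lies midway between the tips of the shut fingers; the grasp point (between the pads) lies 19 mm behind it; z points along the fingers, x is the direction in which the jaws open and shut, and the axes are right-handed (so a half turn about z gives the same grasp; the last joint's range is limited). The gripper opens to 85 mm and grips with 20 to 120 N. Pads are 22 mm wide; open, the fingers measure 114 mm over their backs; the gripper's body (76 mm by 85 mm) begins 54 mm behind the grasp point. The pads swing forward as they close: fully open they stand 13 mm farther back than shut.
Start: joints at [1.06, 0.048, 0.099, 1.622, 0, 1.443], TCP at [0.196, 0.487, 0.231] pointing down, gripper open.
Joint ranges: [-2.91, 2.91], [-0.99, 1.94], [-1.21, 1.42], [-2.12, 2.29], [-1.49, 1.47], [-3.14, 3.14]. Speed limits (rad/s): [2.79, 2.79, 3.14, 3.14, 3.14, 3.14].

### API

Orientations are given as a unit quaternion [w, x, y, z].
In Python, from cell import bot gives the robot as it stands.
- The arm moves only by the tool arm_command, never from a script. Its argument "targets" is a list of rows, each an object with "offset": the shift along the tool's x, y, z in mm, a list of three; "rot": the turn, a rotation vector about the tool's x, y, z in rad, a list of three; "gripper": the opening, from -1 (shut) to 1 (fully open). In form: [{"offset": [dx, dy, dz], "rot": [rx, ry, rz], "gripper": gripper}, ...]. A call has 1 to 8 rows; each row is the pose to reach, as a shift and turn from the pose measured when the call began, along the tool's axes at that moment; what a row does not reach only later rows make up. A row lasts 1/10 s, in which the tool goes at most 50 mm and 8.59 degrees, less where a joint would pass 70% of its speed; a pose out of reach is approached as far as the arm can. A call with a gripper value outside its range is refused whole. The fingers move at their own pace and stop on an object; "force" is the grip in N (left out, the last holds). Time passes only in rows, so rows that repeat a pose let the fingers close. It gives the time, the measured TCP pose, the force and the opening at its end, in the units of the state.
- bot.read_state(): the state, without advancing time (a new reading comes with each control period).
- bot.grab_frame(name): name is "side" or "top" or "wrist"; returns the picture (400x640x3 uint8, red, green, blue); there is no depth.
- bot.camera_model(name): a dict with "vertical_fov" (degrees; the focal length in pixels is half the picture's height over the tangent of half this angle, whatever the lens; pixels are square), "cx", "cy" (the principal point, pixels), "R" (3x3) and "t" (3): a world point X has camera coordinates R X + t. Camera axes: x right, y down, z forward; pixel columns grow to the right and rows downward; lengths in m; the calibration is good to about 2 mm. A picture is of the moment at which its call begins: read the wrist's pose just before it. camera_model takes no time and is no camera call; for the wrist camera it gives the pose at the moment of the call.
- bot.job_done(): hands the job in, once; it reports no verdict.
The state is a dict: "clock": time; "q": joint angles; "qd": joint speeds; "tau": joint torques, N m; "ee_pos": TCP position; "eef_rot": TCP orientation; "force": force on the tool from outside, world axes, zero at the start; "torque": the same for the moment, N m; "grip_width": finger opening in m.
Only numpy, scipy, OpenCV 4.12 (cv2) and the standard library are available. Lean on these libraries where they do the work, as an engineer would, in place of code of your own. Each camera call takes 0.05 s, during which the arm holds its last target. There are 200 camera calls.

### The job

A rubber mould lies loose between the jaws of the small key-operated vise. Take the larger T-handled key from the stand, fit it into the drive down in the vise's well and turn it clockwise, with a fresh bite or a fresh grip as needed, until the sprung face of the moving jaw is pushed well back and the mould is held firmly; the key alone must move the jaw, so do not press the gripper against the vise. Then pull the key out, stand it back in the stand, and leave the smaller key where it is.

Things in the scene. Friction and masses are not known exactly. Their poses are not given: they have to be found in the camera images.
- vise: Small grey vise, fixed. Base plate 84 (its x) x 180 (its y) x 12 mm; origin at the centre of the plate's underside, z up. At its -y end a housing 52 x 52 mm, 62 mm high, with the well; then the moving jaw, the mould, and the fixed jaw at the +y end (jaws 70 mm wide in x, tops about 40 mm up).
- jaw_front (a point): Middle of the fixed jaw's face, at vise y = +58 mm. The moving jaw's sprung face is at y = -1 mm when joints jaw and pad read 0, so the 48 mm mould then has 11 mm of play.
- drive_mouth (a point): Centre of the mouth of the round vertical well in the housing's top, 62 mm above the work surface. The well is 30 mm in diameter and 26 mm deep; at its bottom begins the drive's square socket, 19 mm across flats and a further 24 mm deep, on the same axis. The socket's angle is not given and differs from run to run: find it by touch or sight.
- socket_floor (a point): Solid floor of the drive's socket, 50 mm below the well's mouth. Clockwise from above closes the jaw, 5 mm per rad of drive turn; 1.3 to 3.2 rad in all. Turning takes about 0.2 N m of friction (which also holds the jaw where it is left), rising to 0.3 N m as the sprung face goes back 5 mm, then a hard stop. Limit the torque to about 0.6 N m.
- jaw (a joint): Travel of the moving jaw towards the fixed jaw (along the vise's +y), m; 0 = fully open, starts between 0 and 0.007.
- pad (a joint): How far the sprung steel face of the moving jaw is pushed back, m; 0 = free, 0.005 = fully back. Spring 4 N per mm. At least 0.0025 (10 N) counts as firmly held; fully back is fine.
- mould: Orange rubber mould, 48 x 63 x 24 mm, lying on the vise's base plate between the jaws, its 48 mm across them. Origin at the centre of its underside.
- key: The larger steel T-handled key, upright in one hole of the stand. Origin at the centre of the square tip's end face, z up along the shank. Upwards: square tip 15 x 15 mm to 28 mm (sides parallel to its x and y), round collar 24 mm in diameter to 58 mm, neck 12 mm to 84 mm, cross bar. About 0.22 kg. The tip fits the socket at any quarter turn, loosely: 2 mm a side, about 0.3 rad either way.
- key_bar (a point): Centre of the larger key's flat-sided cross bar, on the shank's axis 91 mm above the key's origin: 86 mm long (along the key's x), 16 mm wide (y), 14 mm high. The place to grip.
- small_key: The smaller steel key in the other hole: same height and layout, bar 56 mm long, tip 9 mm square, collar 16 mm; too small to turn the drive. Not to be moved.
- stand: Wooden stand block 156 (its x) x 58 (its y) x 50 mm, fixed; origin at the centre of its underside, z up.
- stand_hole0 (a point): Centre of the mouth of the stand's hole at its -x end, on the top face 50 mm up: round, 30 mm in diameter, 42 mm deep, vertical.
- stand_hole1 (a point): The same for the hole at the +x end, 100 mm away. Which hole holds which key changes.
Not all that is in view belongs to the job. What is shaped like the mould but blue is not meant.

How it is judged:
On the way, in this order (a step that is already met when the one before it is completed fails the run):
1. the larger key's square tip is down in the drive socket (horizontal distance between key and drive_mouth below 0.005 m and z of key in the frame of drive_mouth below -0.036 m), for 0.1 s.
2. with the key still in the socket, the jaw's sprung face is pushed back at least half way against the mould (value of joint pad above 0.0025 m and contact force between mould and vise above 8 N and z of key in the frame of drive_mouth below -0.03 m and horizontal distance between key and drive_mouth below 0.008 m), for 0.1 s.
At the end, for the whole second after the job is handed in: The mould lies level between the jaws with the sprung face pushed back at least 2.5 mm (10 N); the larger key stands upright (within 14 degrees), at rest, in a hole of the stand, at least 30 mm deep (value of joint pad above 0.0025 m and contact force between mould and vise above 8 N and angle between mould's own z axis and vertical below 0.15 rad and angle between key's own z axis and vertical below 0.25 rad and linear speed of key below 0.02 m/s and ((horizontal distance between key and stand_hole0 below 0.012 m and z of key in the frame of stand_hole0 below -0.03 m) or (horizontal distance between key and stand_hole1 below 0.012 m and z of key in the frame of stand_hole1 below -0.03 m))); the robot touches nothing.
It fails at once if the gripper presses on the vise (over 6 N) (contact force between the fingers and vise above 6 N).
It fails at once if the smaller key is moved more than 30 mm (distance of small_key from where it was at the start of the episode above 0.03 m).
It also fails if it takes over 72 s, if anything falls off the work surface, if the arm or the gripper's body presses on something with over 40 N, if the wrist force passes 120 N, or if a joint passes its speed limit or range.

## Working session

There is one attempt and no reset: what is moved stays moved. The work goes in short steps, Python scripts to look and compute and a tool call to move; the robot and the scene stay as the last step left them, time stands still between calls to the robot, and variables do not carry over. Pictures are saved under pics/ and viewed, about 8 in all and at most 12, crops included, and the job is handed in when it is done.

Besides the shell and the picture viewer there is one more tool, called after "Request:" as a command line: name --argument value ..., lists and objects as JSON in quotes. arm_command: Moves the arm, as the interface text tells. Its arguments: {"type":"object","properties":{"targets":{"type":"array"},"force":{"type":"number"}},"required":["targets"]}

```bash
ls; mkdir -p pics
python3 - <<'E'
from cell import bot
import cv2
s=bot.read_state();print(s)
for n in("top","side"):
    im=bot.grab_frame(n);cv2.imwrite(f"pics/{n}0.png",im[:,:,::-1]);print(n,bot.camera_model(n))
E
```

```text
pics
{'clock': 0.0, 'q': array([ 1.06021568e+00,  4.87224920e-02,  9.75674632e-02,  1.62200005e+00,
       -1.16636801e-07,  1.44303231e+00]), 'qd': array([ 0.00097111, -0.00195573, -0.00019774,  0.00079435, -0.00131748,
       -0.00139557]), 'tau': array([-4.35705788e-04, -3.38790178e+01,  3.20011067e+01,  2.04254652e-02,
       -2.97079341e-04, -3.02576630e-08]), 'ee_pos': array([0.19579382, 0.48645435, 0.23011664]), 'eef_rot': array([ 5.30203107e-04,  8.28713699e-01,  5.59671523e-01, -1.05347662e-03]), 'force': array([-0.55315252,  0.14330687,  1.24806912]), 'torque': array([-0.01764843, -0.02115016,  0.00436257]), 'grip_width': 0.08532676354276231}
top {'vertical_fov': 42.34116031516152, 'cx': 318.0792012134394, 'cy': 196.23999965945242, 'R': array([[-0.00540312, -0.9997828 ,  0.0201285 ],
       [-0.99213165,  0.0028418 , -0.1251667 ],
       [ 0.12508232, -0.02064642, -0.99193152]]), 't': array([0.43340612, 0.49533226, 1.246508  ])}
side {'vertical_fov': 42.33487296925709, 'cx': 316.0944910384817, 'cy': 192.0077756747374, 'R': array([[ 0.97796397, -0.20815157,  0.01610597],
       [-0.09239145, -0.50068183, -0.86068666],
       [ 0.18721725,  0.84023248, -0.50888022]]), 't': array([-0.35630097,  0.33448438,  0.81846332])}
```

View pics/top0.png

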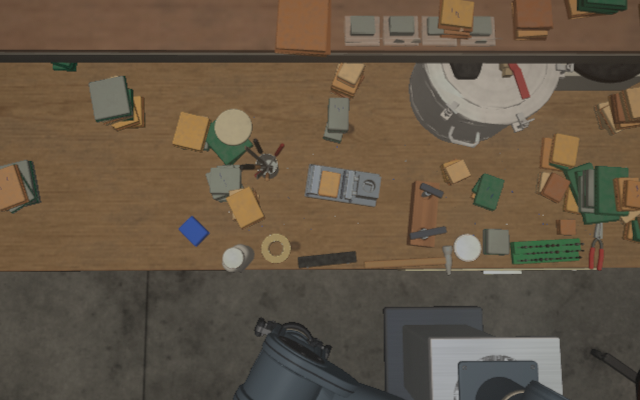

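View pics/side0.png

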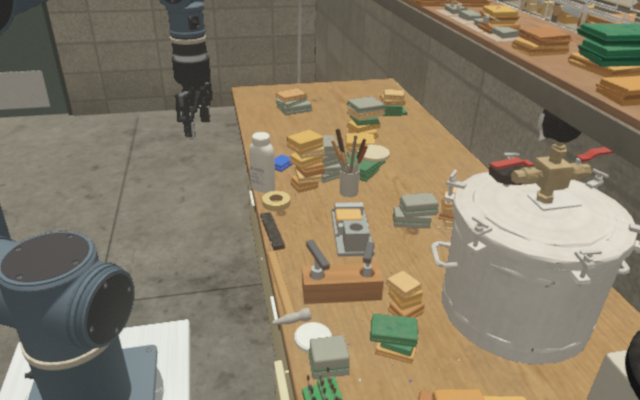

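Top view: vise near (343,185), stand near (424,213), key bars at (431,190) and (428,233). I'll zoom in for accurate pixels.

```bash
cat > h.py <<'E'
import numpy as np,cv2
from cell import bot
from scipy.spatial.transform import Rotation as R
def cam(n,c=None):
    c=c or bot.camera_model(n);f=200/np.tan(np.radians(c["vertical_fov"])/2)
    return f,c["cx"],c["cy"],np.array(c["R"]),np.array(c["t"])
def px2w(m,u,v,z):
    f,cx,cy,Rm,t=m
    d=Rm.T@np.array([(u-cx)/f,(v-cy)/f,1]);o=-Rm.T@t
    return o+d*(z-o[2])/d[2]
def w2px(m,X):
    f,cx,cy,Rm,t=m
    c=Rm@np.array(X)+t
    return np.array([cx+f*c[0]/c[2],cy+f*c[1]/c[2]])
def toolrot(s):
    w,x,y,z=s["eef_rot"];return R.from_quat([x,y,z,w])
def move(p,yaw=None):
    "tool offset (mm) and rot to reach TCP p pointing down with jaw axis at yaw (mod pi)"
    s=bot.read_state();r=toolrot(s);M=r.as_matrix()
    off=M.T@(np.array(p)-s["ee_pos"])*1000
    if yaw is None: yaw=np.arctan2(M[1,0],M[0,0])
    best=None
    for y in(yaw,yaw+np.pi):
        x=np.array([np.cos(y),np.sin(y),0]);zz=np.array([0,0,-1.]);T=np.column_stack([x,np.cross(zz,x),zz])
        rv=R.from_matrix(M.T@T).as_rotvec()
        print("off",off.round(1),"rot",rv.round(3), "q6 now",round(s["q"][5],3))
E
python3 - <<'E'
import cv2
im=cv2.imread("pics/top0.png")[155:255,295:455]
cv2.imwrite("pics/c1.png",cv2.resize(im,None,fx=5,fy=5,interpolation=cv2.INTER_CUBIC))
E
```

```text
(no output)
```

View pics/c1.png

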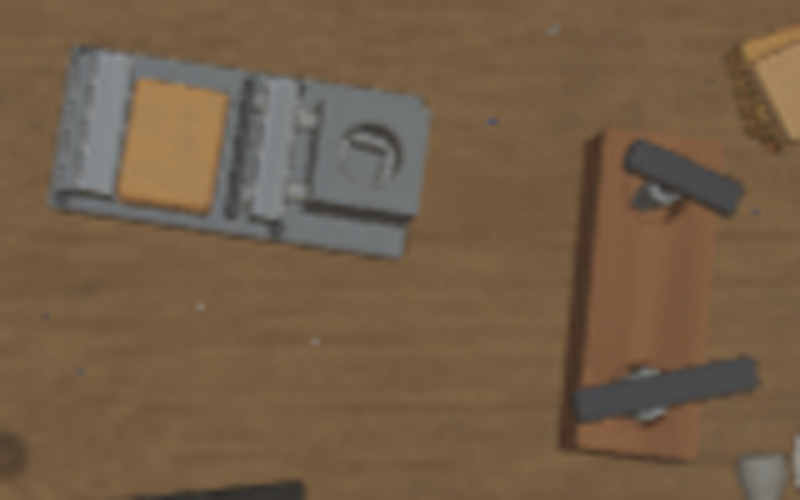

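Crop (5x, offset 295,155): larger key bar from (577,405) to (757,373); smaller key bar around (685,178); well mouth centre around (370,156); mould on the left at (173,146).

Run:
```python
from h import *
m=cam("top")
def w(a,b,z): return px2w(m,295+a/5,155+b/5,z).round(4)
e1,e2=w(577,405,.106),w(757,373,.106)
print("bar",(e1+e2)/2,"len",np.linalg.norm(e1-e2),"yaw",np.arctan2(*(e1-e2)[1::-1]))
print("mouth",w(370,156,.062))
print("small",w(685,178,.106))
h=w(418,214,.062);g=w(310,203,.062);print("vise y dir",np.arctan2(*(g-h)[1::-1]), np.linalg.norm(g-h))
print("stand top corners",[w(*p,.05) for p in((603,130),(720,140),(693,460),(578,450))])
print("pot edge/ shelf", [px2w(m,u,v,0.0) for u,v in((440,140),(300,62))])
s=bot.read_state()
bar=(e1+e2)/2
M=toolrot(s).as_matrix();print(M.round(3))
# grip: jaw axis perpendicular to bar
yaw=np.arctan2(*(e1-e2)[1::-1])+np.pi/2
move([bar[0],bar[1],.20],yaw)
```

```text
bar [0.40165 0.1796  0.106  ] len 0.08481420871528544 yaw 1.7402093706845148
mouth [0.5167 0.3093 0.062 ]
small [0.4996 0.1681 0.106 ]
vise y dir 1.4652173522758745 0.05219061218265216
stand top corners [array([0.531 , 0.1938, 0.05  ]), array([0.5259, 0.1366, 0.05  ]), array([0.3705, 0.155 , 0.05  ]), array([0.3756, 0.2104, 0.05  ])]
pot edge/ shelf [array([0.64501331, 0.11718223, 0.        ]), array([0.85258364, 0.47593122, 0.        ])]
[[ 0.374  0.928 -0.001]
 [ 0.928 -0.374 -0.002]
 [-0.002 -0.    -1.   ]]
off [-207.7  305.6   30.6] rot [-2.000e-03  1.000e-03 -2.123e+00] q6 now 1.443
off [-207.7  305.6   30.6] rot [1.000e-03 2.000e-03 1.019e+00] q6 now 1.443
```

Run:
```python
from h import *
s=bot.read_state();M=toolrot(s).as_matrix();f,cx,cy,Rm,t=cam("wrist")
print("f",f,cx,cy,"cam pos in tool",(M.T@(-Rm.T@t-s["ee_pos"])).round(4),"\naxes in tool\n",(M.T@Rm.T).round(3))
```

```text
f 293.4865521792385 321.5146167183273 198.62091060932514 cam pos in tool [-0.0005 -0.0777 -0.1427] 
axes in tool
 [[ 1.     0.002  0.   ]
 [-0.002  0.953  0.304]
 [ 0.    -0.304  0.953]]
```

Request:
arm_command --targets '[{"offset": [22, 323, 30], "rot": [0, 0, -2.123], "gripper": 1}, {"offset": [22, 323, 30], "rot": [0, 0, -2.123], "gripper": 1}, {"offset": [22, 323, 30], "rot": [0, 0, -2.123], "gripper": 1}, {"offset": [22, 323, 30], "rot": [0, 0, -2.123], "gripper": 1}, {"offset": [22, 323, 30], "rot": [0, 0, -2.123], "gripper": 1}, {"offset": [22, 323, 30], "rot": [0, 0, -2.123], "gripper": 1}, {"offset": [22, 323, 60], "rot": [0, 0, -2.123], "gripper": 0}, {"offset": [22, 323, 90], "rot": [0, 0, -2.123], "gripper": 0}]' --force 100

```text
clock: 0.9
ee_pos: [0.5089, 0.3837, 0.1388]
eef_rot: [0.001, 0.388, 0.922, 0.0]
force: [-0.7, 0.3, 0.0]
grip_width: 0.0591
```

```bash
python3 -c "
from h import *
move([.504,.386,.14],3.311)"
```

```text
off [ 5.  -1.9 -1.2] rot [-0.     0.003 -0.967] q6 now -0.231
off [ 5.  -1.9 -1.2] rot [0.003 0.    2.175] q6 now -0.231
```

Request:
arm_command --targets '[{"offset": [5, -2, -1], "rot": [0, 0, -0.967], "gripper": 0}, {"offset": [5, -2, -1], "rot": [0, 0, -0.967], "gripper": 0}, {"offset": [5, -2, -1], "rot": [0, 0, -0.967], "gripper": 0}, {"offset": [5, -2, -1], "rot": [0, 0, -0.967], "gripper": 0}, {"offset": [5, -2, -1], "rot": [0, 0, -0.967], "gripper": 0}, {"offset": [5, -2, -1], "rot": [0, 0, -0.967], "gripper": 0}, {"offset": [5, -2, -1], "rot": [0, 0, -0.967], "gripper": 0}, {"offset": [5, -2, -1], "rot": [0, 0, -0.967], "gripper": 0}]'

```text
clock: 1.7
ee_pos: [0.5036, 0.3857, 0.1389]
eef_rot: [0.0, -0.085, 0.996, -0.001]
force: [0.4, -1.1, -0.9]
grip_width: 0.0429
```

Run:
```python
from h import *
import pickle
c=bot.camera_model("wrist");pickle.dump(c,open("w1.pkl","wb"))
im=bot.grab_frame("wrist");cv2.imwrite("pics/w1.png",im[:,:,::-1])
print(bot.read_state()["q"][5])
m=cam("wrist",c);p=w2px(m,[.5167,.3093,.062]);print(p)
# crop around mouth
u,v=p.astype(int);v0=max(v-75,0);u0=u-75
cr=im[v0:v0+150,u0:u0+150];cr=cv2.convertScaleAbs(cr,alpha=1.5,beta=10)
out=cv2.resize(cr,(600,600),interpolation=cv2.INTER_CUBIC);print("crop",u0,v0)
cv2.imwrite("pics/w1c.png",out[:,:,::-1])
```

```text
-1.1899792851874378
[321.28242264 106.398611  ]
crop 246 31
```

View pics/w1c.png

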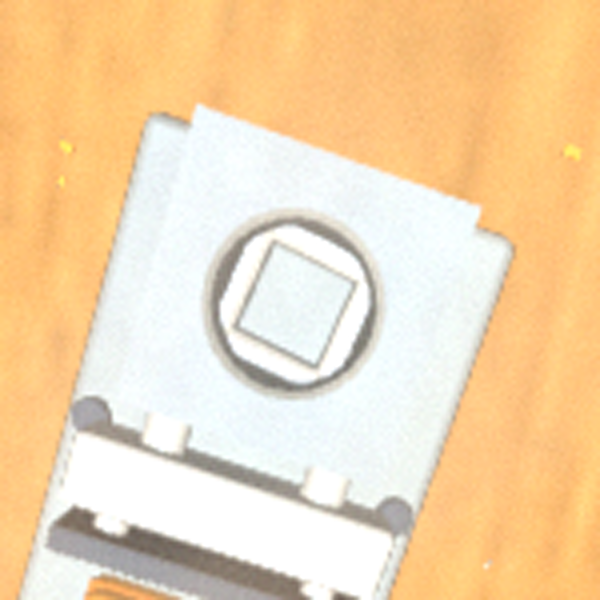

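The well is clear: mouth circle centre at crop (293,303), square socket corners (275,242), (356,284), (318,366), (235,328).

Run:
```python
from h import *
import pickle
m=cam("wrist",pickle.load(open("w1.pkl","rb")))
w=lambda a,b,z:px2w(m,246+a/4,31+b/4,z)
print("mouth",w(293,303,.062))
P=[w(*p,.036) for p in((275,242),(356,284),(318,366),(235,328))]
print("socket c",np.mean(P,0))
for i in range(4):
    d=P[(i+1)%4]-P[i];print(np.linalg.norm(d).round(4),(np.arctan2(d[1],d[0])%(np.pi/2)).round(3))
s=bot.read_state();M=toolrot(s).as_matrix()
off=lambda p:(M.T@(np.array(p)-s["ee_pos"])*1000).round(1)
# view pose for key bar: camera above bar, z such
bar=np.array([.4017,.1796,0])
print("to view",off(bar+M@np.array([0,.078,0])*[1,1,0]+[0,0,.20]))
```

```text
mouth [0.51809046 0.30978309 0.062     ]
socket c [0.51760565 0.31028701 0.036     ]
0.0179 1.287
0.0175 1.299
0.0183 1.325
0.0182 1.277
to view [ 134.9 -108.3  -60.9]
```

Request:
arm_command --targets '[{"offset": [0, 0, -61], "rot": [0, 0, 0], "gripper": 0}, {"offset": [50, -40, -61], "rot": [0, 0, 0], "gripper": 0}, {"offset": [100, -80, -61], "rot": [0, 0, 0], "gripper": 0}, {"offset": [135, -108, -61], "rot": [0, 0, 0], "gripper": 0}, {"offset": [135, -108, -61], "rot": [0, 0, 0], "gripper": 0}, {"offset": [135, -108, -61], "rot": [0, 0, 0], "gripper": 0}, {"offset": [135, -108, -61], "rot": [0, 0, 0], "gripper": 0}]'

```text
clock: 2.45
ee_pos: [0.3888, 0.2568, 0.2003]
eef_rot: [0.001, -0.083, 0.997, -0.0]
force: [1.0, 0.7, 0.2]
grip_width: 0.0422
```

Run:
```python
from h import *
import pickle
c=bot.camera_model("wrist");pickle.dump(c,open("w2.pkl","wb"))
im=bot.grab_frame("wrist");cv2.imwrite("pics/w2.png",im[:,:,::-1])
m=cam("wrist",c);print(bot.read_state()["ee_pos"],w2px(m,[.4017,.1796,.106]))
u,v=w2px(m,[.4017,.1796,.106]).astype(int);v0=max(v-75,0);u0=max(u-100,0)
cv2.imwrite("pics/w2c.png",cv2.resize(cv2.convertScaleAbs(im[v0:v0+150,u0:u0+200],alpha=1.3,beta=20),None,fx=4,fy=4,interpolation=cv2.INTER_CUBIC)[:,:,::-1]);print(u0,v0)
```

```text
[0.38911288 0.25717871 0.20019602] [321.682269  105.1763063]
221 30
```

View pics/w2c.png

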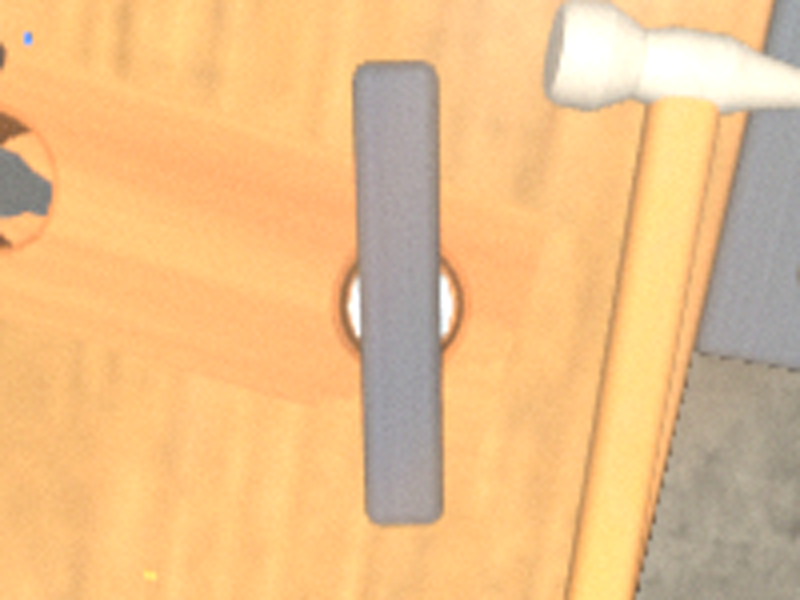

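Bar ends at crop (396,62) and (404,523); hole centre at about (402,304).

Run:
```python
from h import *
import pickle
m=cam("wrist",pickle.load(open("w2.pkl","rb")))
w=lambda a,b,z:px2w(m,221+a/4,30+b/4,z)
a,b=w(396,62,.106),w(404.5,523,.106);c=(a+b)/2;yaw=np.arctan2(*(b-a)[1::-1])
print("bar",c,np.linalg.norm(a-b),yaw,"hole",w(402,304,.05))
move([c[0],c[1],.080],yaw+np.pi/2)
```

```text
bar [0.4019766  0.18054656 0.106     ] 0.08447956061732258 1.7579397177854101 hole [0.40183903 0.18035486 0.05      ]
off [  0.3 -77.6 120.3] rot [-0.001  0.002 -0.02 ] q6 now -1.297
off [  0.3 -77.6 120.3] rot [3.000e-03 2.000e-03 3.122e+00] q6 now -1.297
```

Request:
arm_command --targets '[{"offset": [0, -40, 0], "rot": [0, 0, -0.02], "gripper": 0}, {"offset": [0, -78, 0], "rot": [0, 0, -0.02], "gripper": 0}, {"offset": [0, -78, 0], "rot": [0, 0, -0.02], "gripper": 0}, {"offset": [0, -78, 40], "rot": [0, 0, -0.02], "gripper": 0}, {"offset": [0, -78, 80], "rot": [0, 0, -0.02], "gripper": 0}, {"offset": [0, -78, 100], "rot": [0, 0, -0.02], "gripper": 0}, {"offset": [0, -78, 119], "rot": [0, 0, -0.02], "gripper": 0}, {"offset": [0, -78, 119], "rot": [0, 0, -0.02], "gripper": 0}]'

```text
clock: 3.3
ee_pos: [0.4003, 0.1805, 0.0779]
eef_rot: [-0.002, -0.094, 0.996, -0.001]
force: [-0.6, -0.4, -0.4]
grip_width: 0.0428
```

Request:
arm_command --targets '[{"offset": [0, 0, 0], "rot": [0, 0, 0], "gripper": -1}, {"offset": [0, 0, 0], "rot": [0, 0, 0], "gripper": -1}, {"offset": [0, 0, 0], "rot": [0, 0, 0], "gripper": -1}, {"offset": [0, 0, 0], "rot": [0, 0, 0], "gripper": -1}, {"offset": [0, 0, 0], "rot": [0, 0, 0], "gripper": -1}, {"offset": [0, 0, 0], "rot": [0, 0, 0], "gripper": -1}, {"offset": [0, 0, 0], "rot": [0, 0, 0], "gripper": -1}, {"offset": [0, 0, 0], "rot": [0, 0, 0], "gripper": -1}]' --force 100

```text
clock: 4.1
ee_pos: [0.4011, 0.1808, 0.0788]
eef_rot: [-0.001, -0.094, 0.996, -0.0]
force: [0.8, 0.7, 4.6]
grip_width: 0.0143
```

Request:
arm_command --targets '[{"offset": [0, 0, -20], "rot": [0, 0, 0], "gripper": -1}, {"offset": [0, 0, -40], "rot": [0, 0, 0], "gripper": -1}, {"offset": [0, 0, -70], "rot": [0, 0, 0], "gripper": -1}, {"offset": [0, 0, -100], "rot": [0, 0, 0], "gripper": -1}, {"offset": [0, 0, -100], "rot": [0, 0, 0], "gripper": -1}, {"offset": [0, 0, -100], "rot": [0, 0, 0], "gripper": -1}]'

```text
clock: 4.7
ee_pos: [0.4013, 0.1808, 0.1785]
eef_rot: [-0.001, -0.094, 0.996, -0.001]
force: [-0.5, -0.5, -2.0]
grip_width: 0.014
```

Run:
```python
from h import *
c=bot.read_state();print(c["ee_pos"],c["force"],c["torque"],c["grip_width"],c["q"][5])
im=bot.grab_frame("side");m=cam("side");u,v=w2px(m,c["ee_pos"]).astype(int)
cv2.imwrite("pics/s2.png",cv2.resize(im[v-90:v+110,u-120:u+120],None,fx=3,fy=3)[:,:,::-1])
move([.518,.310,.205],1.297+np.pi/2)
```

```text
[0.40129985 0.18075925 0.17847366] [-0.53846743 -0.4868813  -1.97826332] [-0.00920352  0.05106802  0.0433725 ] 0.014038548745543918 -1.4872744077420244
off [-139.4  105.2  -28.5] rot [-0.002 -0.005  0.461] q6 now -1.487
off [-139.4  105.2  -28.5] rot [ 0.006 -0.003 -2.68 ] q6 now -1.487
```

View pics/s2.png

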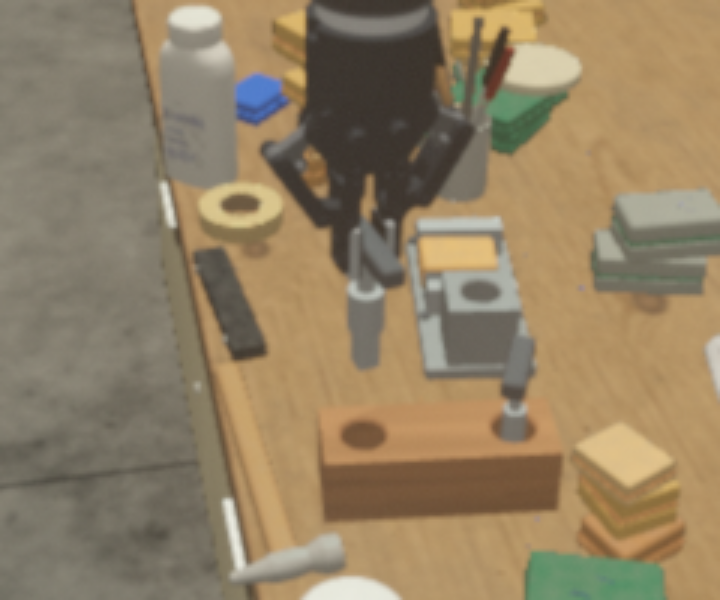

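The side view shows the larger key hanging upright in the gripper, with the smaller key still in the stand.

Request:
arm_command --targets '[{"offset": [-45, 35, -15], "rot": [0, 0, 0.15], "gripper": -1}, {"offset": [-90, 70, -15], "rot": [0, 0, 0.3], "gripper": -1}, {"offset": [-125, 95, -15], "rot": [0, 0, 0.4], "gripper": -1}, {"offset": [-139, 105, -15], "rot": [0, 0, 0.461], "gripper": -1}, {"offset": [-139, 105, -10], "rot": [0, 0, 0.461], "gripper": -1}, {"offset": [-139, 105, 0], "rot": [0, 0, 0.461], "gripper": -1}, {"offset": [-139, 105, 0], "rot": [0, 0, 0.461], "gripper": -1}, {"offset": [-139, 105, 0], "rot": [0, 0, 0.461], "gripper": -1}]'

```text
clock: 5.55
ee_pos: [0.5161, 0.3085, 0.1754]
eef_rot: [-0.003, 0.136, 0.991, -0.002]
force: [-0.0, 0.8, -1.0]
grip_width: 0.0146
```

Run:
```python
from h import *
c=bot.read_state();print(c["ee_pos"],c["force"],c["torque"],c["q"][5])
move([.518,.310,.085],1.297+np.pi/2)
im=bot.grab_frame("side");m=cam("side");u,v=w2px(m,[.518,.31,.09]).astype(int)
cv2.imwrite("pics/s3.png",cv2.resize(im[v-50:v+50,u-60:u+60],None,fx=6,fy=6,interpolation=cv2.INTER_CUBIC)[:,:,::-1])
print(u-60,v-50,w2px(m,c["ee_pos"]+[0,0,-.071]),w2px(m,c["ee_pos"]+[0,0,-.013]))
```

```text
[0.51612138 0.30849372 0.17542768] [-0.04399033  0.83087959 -1.0001047 ] [-0.04471345 -0.01121159 -0.01540347] -0.8697726018227019
off [-2.   2.4 90.4] rot [-0.005 -0.006  0.   ] q6 now -0.87
off [-2.   2.4 90.4] rot [ 0.01  -0.008 -3.142] q6 now -0.87
295 166 [355.67465496 211.56966386] [357.18678161 188.47938241]
```

View pics/s3.png

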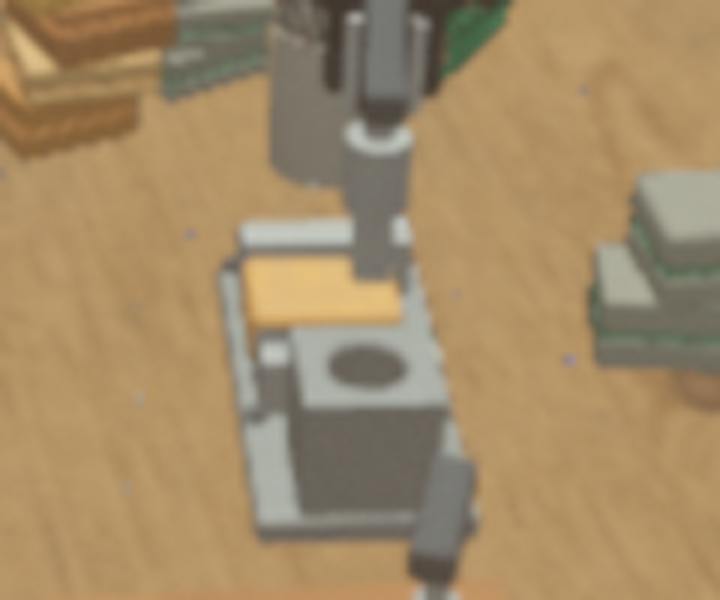

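The tip (373,275) and well (367,367) are offset from their predictions by nearly the same amount, so the key is aligned to within about 1 mm. Lowering now.

Request:
arm_command --targets '[{"offset": [-2, 2.4, 0], "rot": [-0.005, -0.006, 0], "gripper": -1}, {"offset": [-2, 2.4, 15], "rot": [-0.005, -0.006, 0], "gripper": -1}, {"offset": [-2, 2.4, 30], "rot": [-0.005, -0.006, 0], "gripper": -1}, {"offset": [-2, 2.4, 45], "rot": [-0.005, -0.006, 0], "gripper": -1}, {"offset": [-2, 2.4, 58], "rot": [-0.005, -0.006, 0], "gripper": -1}, {"offset": [-2, 2.4, 58], "rot": [-0.005, -0.006, 0], "gripper": -1}, {"offset": [-2, 2.4, 58], "rot": [-0.005, -0.006, 0], "gripper": -1}]'

```text
clock: 6.3
ee_pos: [0.5183, 0.3101, 0.1173]
eef_rot: [-0.0, 0.136, 0.991, -0.0]
force: [-0.2, -0.3, -2.0]
grip_width: 0.0142
```

Run:
```python
from h import *
c=bot.read_state();print(c["ee_pos"],c["force"],c["torque"],c["q"][5])
move([.518,.310,.085],1.297+np.pi/2)
```

```text
[0.51833881 0.31011376 0.11733978] [-0.16190521 -0.25509373 -1.95595302] [-0.02307717  0.06461687 -0.0342378 ] -0.8688267052348699
off [ 0.3 -0.2 32.3] rot [-0. -0.  0.] q6 now -0.869
off [ 0.3 -0.2 32.3] rot [ 0.    -0.    -3.142] q6 now -0.869
```

Free so far; into the socket slowly.

Request:
arm_command --targets '[{"offset": [0, 0, 7], "rot": [0, 0, 0], "gripper": -1}, {"offset": [0, 0, 13], "rot": [0, 0, 0], "gripper": -1}, {"offset": [0, 0, 18], "rot": [0, 0, 0], "gripper": -1}, {"offset": [0, 0, 23], "rot": [0, 0, 0], "gripper": -1}, {"offset": [0, 0, 28], "rot": [0, 0, 0], "gripper": -1}, {"offset": [0, 0, 30], "rot": [0, 0, 0], "gripper": -1}, {"offset": [0, 0, 30], "rot": [0, 0, 0], "gripper": -1}]'

```text
clock: 7.0
ee_pos: [0.518, 0.31, 0.0867]
eef_rot: [-0.001, 0.136, 0.991, -0.0]
force: [-0.4, -0.1, -1.6]
grip_width: 0.0145
```

Run:
```python
from h import *
c=bot.read_state();print(c["ee_pos"],c["force"],c["torque"],c["q"][5])
```

```text
[0.51796952 0.3099815  0.08671761] [-0.37425033 -0.10252177 -1.55630647] [-0.02497402 -0.04153103 -0.03990835] -0.8688115657685241
```

Fully seated without contact. Turning clockwise.

Request:
arm_command --targets '[{"offset": [0, 0, 0], "rot": [0, 0, 0.1], "gripper": -1}, {"offset": [0, 0, 0], "rot": [0, 0, 0.2], "gripper": -1}, {"offset": [0, 0, 0], "rot": [0, 0, 0.3], "gripper": -1}, {"offset": [0, 0, 0], "rot": [0, 0, 0.4], "gripper": -1}, {"offset": [0, 0, 0], "rot": [0, 0, 0.5], "gripper": -1}, {"offset": [0, 0, 0], "rot": [0, 0, 0.6], "gripper": -1}, {"offset": [0, 0, 0], "rot": [0, 0, 0.7], "gripper": -1}, {"offset": [0, 0, 0], "rot": [0, 0, 0.8], "gripper": -1}]'

```text
clock: 7.8
ee_pos: [0.5183, 0.3111, 0.0872]
eef_rot: [-0.001, 0.513, 0.859, 0.001]
force: [0.3, 1.5, -1.8]
grip_width: 0.0148
```

```bash
cat > st.py <<'E'
from h import *
c=bot.read_state();print(c["clock"],c["ee_pos"].round(4),c["force"].round(1),c["torque"].round(3),c["q"][5].round(3),c["grip_width"])
M=toolrot(c).as_matrix();print("yaw",np.arctan2(M[1,0],M[0,0]).round(3),"tilt",M[:2,2].round(4),"off to axis",(M.T@(np.array([.518,.31,.0865])-c["ee_pos"])*1000).round(1))
E
python3 st.py
```

```text
7.8 [0.5183 0.3111 0.0872] [ 0.3  1.5 -1.8] [ 0.472 -0.061  0.261] -0.065 0.014825310552795462
yaw 2.065 tilt [-0.0002  0.0019] off to axis [-0.9 -0.8  0.7]
```

Request:
arm_command --targets '[{"offset": [0, 0, 0.5], "rot": [0, 0, 0.1], "gripper": -1}, {"offset": [0, 0, 0.5], "rot": [0, 0, 0.2], "gripper": -1}, {"offset": [0, 0, 0.5], "rot": [0, 0, 0.3], "gripper": -1}, {"offset": [0, 0, 0.5], "rot": [0, 0, 0.4], "gripper": -1}, {"offset": [0, 0, 0.5], "rot": [0, 0, 0.5], "gripper": -1}, {"offset": [0, 0, 0.5], "rot": [0, 0, 0.6], "gripper": -1}, {"offset": [0, 0, 0.5], "rot": [0, 0, 0.7], "gripper": -1}, {"offset": [0, 0, 0.5], "rot": [0, 0, 0.8], "gripper": -1}]'

```text
clock: 8.6
ee_pos: [0.5188, 0.3112, 0.0872]
eef_rot: [-0.0, 0.808, 0.59, 0.001]
force: [-0.6, -0.9, -1.8]
grip_width: 0.0143
```

```bash
python3 st.py
```

```text
8.6 [0.5188 0.3112 0.0872] [-0.6 -0.9 -1.8] [-0.103 -0.134  0.175] 0.738 0.01427016632711378
yaw 1.262 tilt [0.0012 0.0019] off to axis [-1.4 -0.4  0.7]
```

Request:
arm_command --targets '[{"offset": [-0.8, 0, 0.5], "rot": [0, 0, 0.08], "gripper": -1}, {"offset": [-0.8, 0, 0.5], "rot": [0, 0, 0.16], "gripper": -1}, {"offset": [-0.8, 0, 0.5], "rot": [0, 0, 0.24], "gripper": -1}, {"offset": [-0.8, 0, 0.5], "rot": [0, 0, 0.32], "gripper": -1}, {"offset": [-0.8, 0, 0.5], "rot": [0, 0, 0.4], "gripper": -1}, {"offset": [-0.8, 0, 0.5], "rot": [0, 0, 0.48], "gripper": -1}]'

```text
clock: 9.2
ee_pos: [0.519, 0.3107, 0.0872]
eef_rot: [-0.001, 0.925, 0.38, 0.002]
force: [0.3, 0.9, -2.6]
grip_width: 0.0142
```

```bash
python3 st.py
```

```text
9.2 [0.519  0.3107 0.0872] [ 0.3  0.9 -2.6] [ 0.007 -0.052  0.203] 1.219 0.014232918793513896
yaw 0.779 tilt [0.0023 0.0024] off to axis [-1.2 -0.3  0.7]
```

Request:
arm_command --targets '[{"offset": [0, 0, 0.5], "rot": [0, 0, 0.08], "gripper": -1}, {"offset": [0, 0, 0.5], "rot": [0, 0, 0.16], "gripper": -1}, {"offset": [0, 0, 0.5], "rot": [0, 0, 0.24], "gripper": -1}, {"offset": [0, 0, 0.5], "rot": [0, 0, 0.32], "gripper": -1}]'

```text
clock: 9.6
ee_pos: [0.5191, 0.3106, 0.0872]
eef_rot: [-0.001, 0.974, 0.226, 0.002]
force: [-0.9, -0.6, -1.5]
grip_width: 0.0142
```

```bash
python3 st.py
```

```text
9.6 [0.5191 0.3106 0.0872] [-0.9 -0.6 -1.5] [-0.212  0.085  0.184] 1.542 0.014245660255831512
yaw 0.457 tilt [0.0028 0.0021] off to axis [-1.3  0.   0.7]
```

Request:
arm_command --targets '[{"offset": [-0.8, 0, 0.5], "rot": [0, 0, 0.08], "gripper": -1}, {"offset": [-0.8, 0, 0.5], "rot": [0, 0, 0.16], "gripper": -1}, {"offset": [-0.8, 0, 0.5], "rot": [0, 0, 0.24], "gripper": -1}, {"offset": [-0.8, 0, 0.5], "rot": [0, 0, 0.32], "gripper": -1}]'

```text
clock: 10.0
ee_pos: [0.5189, 0.3102, 0.0872]
eef_rot: [-0.001, 0.998, 0.067, 0.002]
force: [-0.4, -0.5, -2.5]
grip_width: 0.0141
```

```bash
python3 st.py
```

```text
10.0 [0.5189 0.3102 0.0872] [-0.4 -0.5 -2.5] [-0.145 -0.096  0.289] 1.864 0.014056349609919779
yaw 0.134 tilt [0.004 0.002] off to axis [-0.9  0.1  0.7]
```

Request:
arm_command --targets '[{"offset": [0, 0, 0.5], "rot": [0, 0, 0.08], "gripper": -1}, {"offset": [0, 0, 0.5], "rot": [0, 0, 0.16], "gripper": -1}, {"offset": [0, 0, 0.5], "rot": [0, 0, 0.24], "gripper": -1}, {"offset": [0, 0, 0.5], "rot": [0, 0, 0.32], "gripper": -1}]'

```text
clock: 10.4
ee_pos: [0.5189, 0.3101, 0.0872]
eef_rot: [-0.001, 0.996, -0.094, 0.002]
force: [-0.6, -1.0, -1.1]
grip_width: 0.0144
```

```bash
python3 st.py
python3 - <<'E'
from h import *
im=bot.grab_frame("side");m=cam("side");u,v=w2px(m,[.518,.35,.05]).astype(int)
cv2.imwrite("pics/s4.png",cv2.resize(im[v-40:v+60,u-60:u+60],None,fx=6,fy=6,interpolation=cv2.INTER_CUBIC)[:,:,::-1])
E
```

```text
10.4 [0.5189 0.3101 0.0872] [-0.6 -1.  -1.1] [-0.211  0.115  0.317] 2.187 0.014365006785984617
yaw -0.188 tilt [0.0044 0.0016] off to axis [-0.9  0.3  0.7]
```

View pics/s4.png

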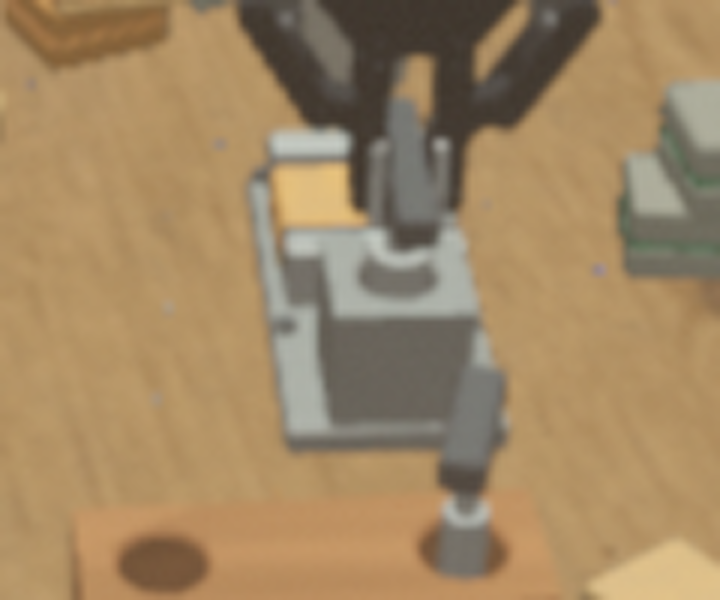

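The jaw has come up to the mould and the torque is rising. Finer steps now, watching the torque.

Request:
arm_command --targets '[{"offset": [-0.5, 0, 0.5], "rot": [0, 0, 0.06], "gripper": -1}, {"offset": [-0.5, 0, 0.5], "rot": [0, 0, 0.12], "gripper": -1}, {"offset": [-0.5, 0, 0.5], "rot": [0, 0, 0.18], "gripper": -1}, {"offset": [-0.5, 0, 0.5], "rot": [0, 0, 0.18], "gripper": -1}]'

```text
clock: 10.85
ee_pos: [0.5187, 0.3101, 0.0872]
eef_rot: [-0.001, 0.983, -0.183, 0.002]
force: [-0.2, -0.6, -0.2]
grip_width: 0.0141
```

```bash
python3 st.py
```

```text
10.85 [0.5187 0.3101 0.0872] [-0.2 -0.6 -0.2] [-0.239  0.033  0.178] 2.368 0.014097026002912443
yaw -0.368 tilt [0.0052 0.0012] off to axis [-0.6  0.3  0.7]
```

Request:
arm_command --targets '[{"offset": [0, 0, 0.5], "rot": [0, 0, 0.05], "gripper": -1}, {"offset": [0, 0, 0.5], "rot": [0, 0, 0.1], "gripper": -1}, {"offset": [0, 0, 0.5], "rot": [0, 0, 0.15], "gripper": -1}]'

```text
clock: 11.15
ee_pos: [0.5186, 0.31, 0.0872]
eef_rot: [-0.001, 0.967, -0.256, 0.002]
force: [-1.3, -0.7, -0.4]
grip_width: 0.0144
```

```bash
python3 st.py
```

```text
11.15 [0.5186 0.31   0.0872] [-1.3 -0.7 -0.4] [-0.294  0.194  0.556] 2.516 0.014438986518442784
yaw -0.517 tilt [0.0053 0.0009] off to axis [-0.6  0.3  0.7]
```

Request:
arm_command --targets '[{"offset": [0, 0, 0], "rot": [0, 0, 0.03], "gripper": -1}, {"offset": [0, 0, 0], "rot": [0, 0, 0.03], "gripper": -1}]'

```text
clock: 11.35
ee_pos: [0.5186, 0.31, 0.0872]
eef_rot: [-0.001, 0.963, -0.269, 0.002]
force: [0.5, -1.0, -1.3]
grip_width: 0.0145
```

```bash
python3 st.py
```

```text
11.35 [0.5186 0.31   0.0872] [ 0.5 -1.  -1.3] [-0.22   0.099  0.518] 2.544 0.014507653977848057
yaw -0.545 tilt [0.0053 0.0007] off to axis [-0.5  0.3  0.7]
```

Torque stays at about 0.52 N m against about 0.3 while moving, so this is the hard stop. Unload within the slack, then pull out.

Request:
arm_command --targets '[{"offset": [0, 0, 0], "rot": [0, 0, -0.1], "gripper": -1}, {"offset": [0, 0, 0], "rot": [0, 0, -0.22], "gripper": -1}, {"offset": [0, 0, 0], "rot": [0, 0, -0.22], "gripper": -1}]'

```text
clock: 11.65
ee_pos: [0.5187, 0.31, 0.0872]
eef_rot: [-0.001, 0.987, -0.161, 0.003]
force: [0.3, -1.1, -1.3]
grip_width: 0.0141
```

```bash
python3 st.py
```

```text
11.65 [0.5187 0.31   0.0872] [ 0.3 -1.1 -1.3] [-0.18   0.062  0.184] 2.324 0.01413593730190961
yaw -0.324 tilt [0.0054 0.0009] off to axis [-0.7  0.2  0.7]
```

Request:
arm_command --targets '[{"offset": [0, 0, -8], "rot": [0, 0, -0.22], "gripper": -1}, {"offset": [0, 0, -18], "rot": [0, 0, -0.22], "gripper": -1}, {"offset": [0, 0, -30], "rot": [0, 0, -0.22], "gripper": -1}, {"offset": [0, 0, -45], "rot": [0, 0, -0.22], "gripper": -1}, {"offset": [0, 0, -60], "rot": [0, 0, -0.22], "gripper": -1}, {"offset": [0, 0, -80], "rot": [0, 0, -0.22], "gripper": -1}, {"offset": [0, 0, -90], "rot": [0, 0, -0.22], "gripper": -1}, {"offset": [0, 0, -90], "rot": [0, 0, -0.22], "gripper": -1}]'

```text
clock: 12.45
ee_pos: [0.5197, 0.3106, 0.1804]
eef_rot: [-0.002, 0.999, -0.053, 0.005]
force: [-0.4, 0.7, -1.5]
grip_width: 0.0141
```

```bash
python3 st.py
python3 - <<'E'
from h import *
move([.4018,.1805,.18],-.545+.22)
im=bot.grab_frame("side");m=cam("side");u,v=w2px(m,[.518,.33,.1]).astype(int)
cv2.imwrite("pics/s5.png",cv2.resize(im[v-50:v+50,u-60:u+60],None,fx=6,fy=6,interpolation=cv2.INTER_CUBIC)[:,:,::-1])
E
```

```text
12.45 [0.5197 0.3106 0.1804] [-0.4  0.7 -1.5] [ 0.061 -0.012  0.06 ] 2.105 0.014066708227763458
yaw -0.105 tilt [0.0104 0.0032] off to axis [-2.6  1.2 93.9]
off [-103.6  141.8   -1.2] rot [-0.005 -0.009  0.22 ] q6 now 2.105
off [-103.6  141.8   -1.2] rot [ 0.014 -0.008 -2.922] q6 now 2.105
```

View pics/s5.png

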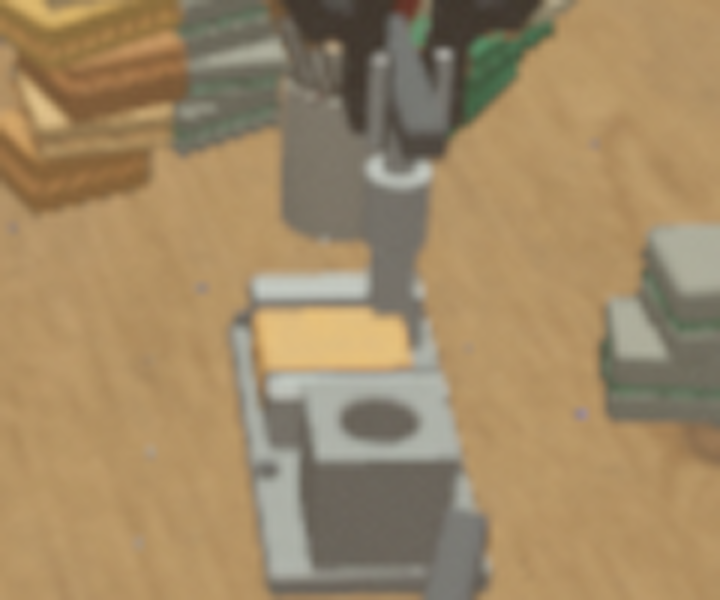

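The key is out and upright, and the mould now sits tight against the moving jaw at about (335,375). Returning the key to its hole.

Request:
arm_command --targets '[{"offset": [-35, 48, -5], "rot": [-0.005, -0.009, -0.1], "gripper": -1}, {"offset": [-70, 95, -5], "rot": [-0.005, -0.009, -0.2], "gripper": -1}, {"offset": [-95, 130, -5], "rot": [-0.005, -0.009, -0.29], "gripper": -1}, {"offset": [-103.6, 142, -3], "rot": [-0.005, -0.009, -0.29], "gripper": -1}, {"offset": [-103.6, 142, -1], "rot": [-0.005, -0.009, -0.29], "gripper": -1}, {"offset": [-103.6, 142, -1], "rot": [-0.005, -0.009, -0.29], "gripper": -1}, {"offset": [-103.6, 142, -1], "rot": [-0.005, -0.009, -0.29], "gripper": -1}]'

```text
clock: 13.2
ee_pos: [0.4015, 0.1804, 0.178]
eef_rot: [0.001, 0.996, 0.092, -0.001]
force: [0.5, -0.2, -1.8]
grip_width: 0.0141
```

```bash
python3 st.py
python3 - <<'E'
from h import *
move([.4018,.1805,.082],.187)
im=bot.grab_frame("side");m=cam("side");u,v=w2px(m,[.402,.18,.1]).astype(int)
cv2.imwrite("pics/s6.png",cv2.resize(im[v-50:v+50,u-60:u+60],None,fx=6,fy=6,interpolation=cv2.INTER_CUBIC)[:,:,::-1])
E
```

```text
13.2 [0.4015 0.1804 0.178 ] [ 0.5 -0.2 -1.8] [ 0.011 -0.054 -0.052] 1.657 0.014095238093625156
yaw 0.185 tilt [-0.0009 -0.003 ] off to axis [ 138.5 -106.2   91. ]
off [ 0.5 -0.4 96. ] rot [ 0.003  0.001 -0.002] q6 now 1.657
off [ 0.5 -0.4 96. ] rot [ 2.00e-03 -4.00e-03  3.14e+00] q6 now 1.657
```

View pics/s6.png

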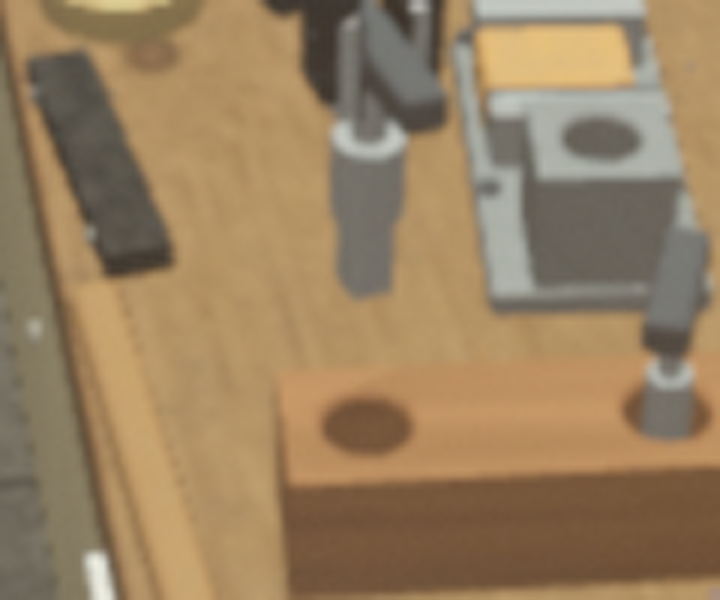

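The key hangs straight at (367,290) over the empty hole at (367,425). Lowering it.

Request:
arm_command --targets '[{"offset": [0, 0, 20], "rot": [0, 0, 0], "gripper": -1}, {"offset": [0, 0, 40], "rot": [0, 0, 0], "gripper": -1}, {"offset": [0, 0, 55], "rot": [0, 0, 0], "gripper": -1}, {"offset": [0, 0, 70], "rot": [0, 0, 0], "gripper": -1}, {"offset": [0, 0, 84], "rot": [0, 0, 0], "gripper": -1}, {"offset": [0, 0, 92], "rot": [0, 0, 0], "gripper": -1}, {"offset": [0, 0, 97], "rot": [0, 0, 0], "gripper": -1}, {"offset": [0, 0, 97], "rot": [0, 0, 0], "gripper": -1}]'

```text
clock: 14.05
ee_pos: [0.4013, 0.1802, 0.0806]
eef_rot: [0.002, 0.996, 0.093, -0.001]
force: [-0.5, -0.8, -1.3]
grip_width: 0.0142
```

```bash
python3 st.py
```

```text
14.05 [0.4013 0.1802 0.0806] [-0.5 -0.8 -1.3] [ 0.026 -0.039  0.011] 1.657 0.014235617434369035
yaw 0.186 tilt [-0.002  -0.0034] off to axis [ 138.7 -106.    -6.6]
```

Request:
arm_command --targets '[{"offset": [0, 0, 1.5], "rot": [0, 0, 0], "gripper": -1}, {"offset": [0, 0, 1.5], "rot": [0, 0, 0], "gripper": -0.3}, {"offset": [0, 0, 1.5], "rot": [0, 0, 0], "gripper": 0}, {"offset": [0, 0, 1.5], "rot": [0, 0, 0], "gripper": 0}, {"offset": [0, 0, 1.5], "rot": [0, 0, 0], "gripper": 0}, {"offset": [0, 0, 1.5], "rot": [0, 0, 0], "gripper": 0}, {"offset": [0, 0, 1.5], "rot": [0, 0, 0], "gripper": 0}]'

```text
clock: 14.75
ee_pos: [0.4013, 0.1802, 0.0792]
eef_rot: [0.002, 0.996, 0.093, -0.001]
force: [-0.4, -0.0, -0.3]
grip_width: 0.0424
```

Request:
arm_command --targets '[{"offset": [0, 0, -15], "rot": [0, 0, 0], "gripper": 0}, {"offset": [0, 0, -40], "rot": [0, 0, 0], "gripper": 0}, {"offset": [0, 0, -80], "rot": [0, 0, 0], "gripper": 0}, {"offset": [0, 0, -110], "rot": [0, 0, 0], "gripper": 0}, {"offset": [0, 0, -130], "rot": [0, 0, 0], "gripper": 0}, {"offset": [0, 0, -130], "rot": [0, 0, 0], "gripper": 0}]'

```text
clock: 15.35
ee_pos: [0.4036, 0.1812, 0.213]
eef_rot: [0.001, 0.996, 0.093, 0.003]
force: [-0.5, 0.5, -0.2]
grip_width: 0.0425
```

```bash
python3 st.py
python3 - <<'E'
from h import *
s=bot.read_state();M=toolrot(s).as_matrix()
# camera over mould-side of the jaw, present yaw
p=np.array([.522,.345,.16])+M@np.array([0,.078,0]);p[2]=.16
print("view pose",p);move(p,.187)
E
```

```text
15.35 [0.4036 0.1812 0.213 ] [-0.5  0.5 -0.2] [-0.028 -0.011  0.004] 1.657 0.042541288828694686
yaw 0.186 tilt [ 0.0052 -0.0014] off to axis [ 135.5 -105.7  126.9]
view pose [0.53639972 0.26834091 0.16      ]
off [146.3 -61.2  53.6] rot [ 0.002 -0.005 -0.001] q6 now 1.657
off [146.3 -61.2  53.6] rot [-0.008 -0.004  3.14 ] q6 now 1.657
```

Request:
arm_command --targets '[{"offset": [50, -20, 0], "rot": [0, 0, 0], "gripper": 0}, {"offset": [95, -40, 0], "rot": [0, 0, 0], "gripper": 0}, {"offset": [146, -61, 10], "rot": [0, 0, 0], "gripper": 0}, {"offset": [146, -61, 30], "rot": [0, 0, 0], "gripper": 0}, {"offset": [146, -61, 30], "rot": [0, 0, 0], "gripper": 0}, {"offset": [146, -61, 30], "rot": [0, 0, 0], "gripper": 0}]'

```text
clock: 15.95
ee_pos: [0.5345, 0.2675, 0.1815]
eef_rot: [0.002, 0.996, 0.093, 0.0]
force: [0.3, 0.5, 0.0]
grip_width: 0.0429
```

```bash
python3 st.py
python3 - <<'E'
from h import *
import pickle
c=bot.camera_model("wrist");pickle.dump(c,open("w3.pkl","wb"))
im=bot.grab_frame("wrist");m=cam("wrist",c)
u,v=w2px(m,[.52,.335,.04]).astype(int);u0=max(u-75,0);v0=max(v-75,0);print(u0,v0)
a=cv2.resize(im[v0:v0+150,u0:u0+150],(600,600),interpolation=cv2.INTER_CUBIC)
sd=bot.grab_frame("side");ms=cam("side");u,v=w2px(ms,[.45,.18,.09]).astype(int)
b=cv2.resize(sd[v-75:v+75,u-25:u+25],(200,600),interpolation=cv2.INTER_CUBIC)
b=cv2.resize(sd[v-100:v+50,u-25:u+25],(200,600),interpolation=cv2.INTER_CUBIC) if 0 else cv2.resize(sd[v-45:v+45,u-45:u+45],(200,200),interpolation=cv2.INTER_CUBIC)
b=np.vstack([b,np.zeros((400,200,3),np.uint8)])
cv2.imwrite("pics/w3.png",np.hstack([a,b])[:,:,::-1])
E
```

```text
15.95 [0.5345 0.2675 0.1815] [0.3 0.5 0. ] [-0.044  0.024 -0.011] 1.739 0.04294042885808819
yaw 0.186 tilt [ 0.0006 -0.0032] off to axis [ -8.4 -45.1  94.9]
244 38
```

View pics/w3.png

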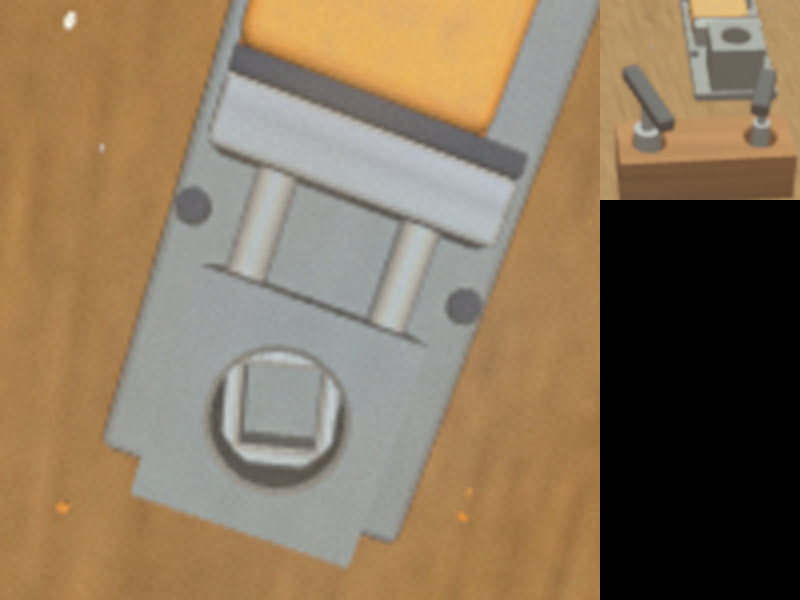

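The dark sprung face at (375,110) is flush against the jaw block, and the mould bears on it. Both keys stand in the stand (inset). Handing in.

```bash
python3 -c "
from h import *
print(bot.job_done())"
```

```text
the job is handed in; nothing more can be done
None
```

I gripped the larger key by its bar and lowered it into the drive without any noticeable contact. I turned it clockwise about 3.4 rad in one grip until it stopped. Then I backed off inside the socket's slack, pulled the key out and stood it back in its own hole. The job was handed in at about 16 s on the robot's clock, and no verdict was given.

**Turning:** the torque was noisy, at 0.17–0.32 N m while the key turned. It then stayed near 0.52 N m on a further small turn, which I took as the hard stop. It did not pass about 0.56 N m in any reading I took.

**Last pictures:** the sprung face is flush against the moving jaw and the mould is tight against it. The larger key stands upright in its hole, the smaller key looks unmoved, and the gripper is well clear of everything.

**Not measured:** I judged the sprung face and the grip on the mould from the pictures and the torque, not from a reading of the pad.

**Slip on the way out:** I backed the key off 0.44 rad instead of the 0.22 rad I meant to, because the second half was repeated during the pull-out. That is within the roughly 0.6 rad of total slack, and the last picture shows the jaw did not open.

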